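Tip rinsed fittings into the draining basket and snap it onto the drip stand

TASK

The rinsed brass fittings are to hang and drain: carry the parts pan to the wire basket and tip it so that its fittings slide off into the basket, set the empty pan down flat on the bench again, and put the stray fittings that stand about on the bench into the basket too. Then lift the loaded basket by its bail, press the bail in through the sprung gate of the drip stand's hook and let it hang there over the bowl with the gate shut behind it. Leave the bowl and the tools lying round the work where they are.

Things in the scene. Friction and masses are not known exactly. Their poses are not given: they have to be found in the camera images.
- pan: parts pan of sheet metal, 134 mm long (x) and 86 mm wide (y), floor 3 mm thick, side walls 20 mm high, open front at its own -x end, back wall at +x 52 mm high with a wooden grip behind it; about 0.16 kg; origin at the centre of its underside, z up. With the fittings its weight lies about 75 mm in front of the grip, so hold it firmly (about 60 N). The fittings begin to slide or roll at a tilt somewhere between 20 and 50 degrees, front down; tip to 55 degrees to be sure.
- pan_lip (a point): middle of the pan's open front edge, on the floor's upper face (67 mm ahead of the pan's origin along its -x)
- pan_grip (a point): centre of the pan's wooden grip: an upright block 14 mm thick (along the pan's x), 64 mm wide (y), 42 mm high, its top 58 mm above the pan's underside; 74 mm behind the pan's origin along its +x and 37 mm up. A finger on its front side also spans the 3 mm back wall: together 17 mm up to 52 mm height.
- basket: draining basket of steel wire, outside 96 mm (x) by 106 mm (y), walls 3 mm, rim 65 mm above the underside, inner floor at 6 mm; a stiff bail (arch) stands over it in its y-z plane; about 0.22 kg; origin at the centre of its underside, z up. Pieces pass freely under the bail from its x sides.
- basket_bail (a point): middle of the bail's straight top bar, 134 mm above the basket's underside. The bar runs along the basket's y, 8 mm thick round steel, bare for 17 mm to either side of this point; then on each side a black grip 12 mm thick (x), 16 mm high, 32 mm long, centred 33 mm from this point. The uprights stand 53 to 58 mm out.
- stand: drip stand, fixed: base plate 158 x 112 x 8 mm, a 232 mm high post 80 mm behind the hook (stand's +x), a level arm from the post's top to the hook. Origin on the bench straight below the hook's seat; the hook opens to the stand's -x, y is across it.
- hook_seat (a point): where the middle of the bail bar comes to rest in the hook, 192 mm above the bench; axes as the stand's. The hook is bent of 9 mm rod in the stand's x-z plane and is, with its gate, only 9 mm wide in y. Its shank stands 14 mm behind this point (+x).
- hook_throat (a point): middle of the hook's mouth, closed by the gate: 22 mm in front of the seat (-x) and 19 mm above it. The mouth is 21 mm high, from the upturned tip's top (8.5 mm above the seat) to the arm's underside (29.5 mm above the seat; arm's top 38.5 mm). The bar goes in level along +x through here, pushing the gate in, until over the seat, and is then lowered onto it.
- gate (a joint): the hook's sprung gate in rad: 0 shut (hanging from the arm at x -20 mm down to just behind the tip), about 1.3 fully pushed in towards the shank; opens only inwards, 1 to 2 N press it in, and springs shut once the bar is down on the seat.
- drip_bowl: white porcelain bowl, 108 mm across, 36 mm high, standing on the stand's base under the hook; origin at the centre of its underside; stays there
- loupe: black eye loupe, 34 mm across, 29 mm high; bystander
- tweezers: steel tweezers lying on the bench, 151 x 14 x 8 mm; bystander
- salve_tin: round tin, 65 mm across, 25 mm high; bystander
- fitting_1: brass pipe fitting: 22 x 26 mm hexagon nut (11 mm high) with a 20 mm round body on it, 36 mm tall over all, 60 g; origin at the centre of the nut's underside, z along its axis towards the slim end. Stands in the pan at the start; absent in some starts.
- fitting_2: brass pipe fitting: 22 x 26 mm hexagon nut (11 mm high) with a 20 mm round body on it, 30 mm tall over all, 60 g; origin at the centre of the nut's underside, z along its axis towards the slim end. Stands in the pan at the start; absent in some starts.
- fitting_3: brass pipe fitting: 22 x 26 mm hexagon nut (11 mm high) with a 20 mm round body on it, 36 mm tall over all, 60 g; origin at the centre of the nut's underside, z along its axis towards the slim end. Stands in the pan at the start; absent in some starts.
- fitting_4: brass pipe fitting: 22 x 26 mm hexagon nut (11 mm high) with a 20 mm round body on it, 30 mm tall over all, 60 g; origin at the centre of the nut's underside, z along its axis towards the slim end. Stands in the pan at the start; absent in some starts.
- stray_1: brass pipe fitting: 22 x 26 mm hexagon nut (11 mm high) with a 20 mm round body on it, 36 mm tall over all, 60 g; origin at the centre of the nut's underside, z along its axis towards the slim end. Stray: stands on the bench at the start; absent in some starts.
- stray_2: brass pipe fitting: 22 x 26 mm hexagon nut (11 mm high) with a 20 mm round body on it, 30 mm tall over all, 60 g; origin at the centre of the nut's underside, z along its axis towards the slim end. Stray: stands on the bench at the start; absent in some starts.
- stray_3: brass pipe fitting: 22 x 26 mm hexagon nut (11 mm high) with a 20 mm round body on it, 36 mm tall over all, 60 g; origin at the centre of the nut's underside, z along its axis towards the slim end. Stray: stands on the bench at the start; absent in some starts.
- stray_4: brass pipe fitting: 22 x 26 mm hexagon nut (11 mm high) with a 20 mm round body on it, 30 mm tall over all, 60 g; origin at the centre of the nut's underside, z along its axis towards the slim end. Stray: stands on the bench at the start; absent in some starts.

How it is judged:
On the way, in this order (a step that is already met when the one before it is completed fails the run):
1. the pan is tipped (more than 0.45 rad) with its open front over the basket, and at least one of its fittings lies in the basket (angle between pan's own z axis and vertical above 0.45 rad and horizontal distance between pan_lip and basket below 0.09 m and ((x of fitting_1 in the frame of basket between -0.046 and 0.046 m and y of fitting_1 in the frame of basket between -0.051 and 0.051 m and z of fitting_1 in the frame of basket between 0 and 0.06 m) or (x of fitting_2 in the frame of basket between -0.046 and 0.046 m and y of fitting_2 in the frame of basket between -0.051 and 0.051 m and z of fitting_2 in the frame of basket between 0 and 0.06 m) or (x of fitting_3 in the frame of basket between -0.046 and 0.046 m and y of fitting_3 in the frame of basket between -0.051 and 0.051 m and z of fitting_3 in the frame of basket between 0 and 0.06 m) or (x of fitting_4 in the frame of basket between -0.046 and 0.046 m and y of fitting_4 in the frame of basket between -0.051 and 0.051 m and z of fitting_4 in the frame of basket between 0 and 0.06 m))), for 0.1 s.
2. the basket, with every fitting in it, hangs by its bail in the hook with the gate shut (x of fitting_1 in the frame of basket between -0.046 and 0.046 m and y of fitting_1 in the frame of basket between -0.051 and 0.051 m and z of fitting_1 in the frame of basket between 0 and 0.06 m and x of fitting_2 in the frame of basket between -0.046 and 0.046 m and y of fitting_2 in the frame of basket between -0.051 and 0.051 m and z of fitting_2 in the frame of basket between 0 and 0.06 m and x of fitting_3 in the frame of basket between -0.046 and 0.046 m and y of fitting_3 in the frame of basket between -0.051 and 0.051 m and z of fitting_3 in the frame of basket between 0 and 0.06 m and x of fitting_4 in the frame of basket between -0.046 and 0.046 m and y of fitting_4 in the frame of basket between -0.051 and 0.051 m and z of fitting_4 in the frame of basket between 0 and 0.06 m and x of stray_1 in the frame of basket between -0.046 and 0.046 m and y of stray_1 in the frame of basket between -0.051 and 0.051 m and z of stray_1 in the frame of basket between 0 and 0.06 m and x of stray_2 in the frame of basket between -0.046 and 0.046 m and y of stray_2 in the frame of basket between -0.051 and 0.051 m and z of stray_2 in the frame of basket between 0 and 0.06 m and x of stray_3 in the frame of basket between -0.046 and 0.046 m and y of stray_3 in the frame of basket between -0.051 and 0.051 m and z of stray_3 in the frame of basket between 0 and 0.06 m and x of stray_4 in the frame of basket between -0.046 and 0.046 m and y of stray_4 in the frame of basket between -0.051 and 0.051 m and z of stray_4 in the frame of basket between 0 and 0.06 m and distance between basket_bail and hook_seat below 0.02 m and angle between basket's own z axis and vertical below 0.45 rad and value of joint gate below 0.15 rad), for 0.2 s.
At the end, for the whole second after the job is handed in: every fitting present lies in the basket below its rim; the bail's middle is within 20 mm of the hook's seat, the basket tilted under 0.45 rad and not swinging hard, gate shut (under 0.15 rad); the pan lies flat on the bench; the bowl stands within 30 mm of its place under the hook (all of step 2 and linear speed of basket below 0.3 m/s and angle between each of pan, drip_bowl's own z axis and vertical below 0.1 rad and height (world z) of pan between -0.01 and 0.01 m and horizontal distance between drip_bowl and hook_seat below 0.03 m); the robot touches nothing.
It fails at once if the loupe is pushed out of its place (more than 40 mm) (distance of loupe from where it was at the start of the episode above 0.04 m).
It fails at once if the tweezers is pushed out of its place (more than 40 mm) (distance of tweezers from where it was at the start of the episode above 0.04 m).
It fails at once if the salve tin is pushed out of its place (more than 40 mm) (distance of salve_tin from where it was at the start of the episode above 0.04 m).
Of fitting_1, fitting_2, fitting_3, fitting_4 only 2 to 4 are there at a start; the rules pass over those that are not, and their reading is None.
Of stray_1, stray_2, stray_3, stray_4 only 2 to 4 are there at a start; the rules pass over those that are not, and their reading is None.
At some moment in a run one of basket may be knocked a few centimetres aside while the robot is not near it.
It also fails if it takes over 210 s, if anything falls off the work surface, if the arm or the gripper's body presses on something with over 40 N, if the wrist force passes 120 N, or if a joint passes its speed limit or range.

ROBOT

A 7-joint arm with a two-finger parallel gripper is mounted at the origin on a cart in front of the work surface, level with it; the furniture and walls round the work are solid. World frame = base frame: x ahead of the robot, y to its left, z up, the work surface at z = 0. Lengths are in m, angles in rad, forces in N, time in s.
With the tool pointing down it reaches from about 0.425 to 1.025 m from the base axis. Payload 9.4 kg.
Tool frame: the origin (TCP) lies on the centre line of the jaws, within the pads' length; the fingertips stand 19 mm ahead of it and the grasp point (between the pads) is the TCP; z points along the fingers, y is the line along which they close (so a half turn about z gives the same grasp; the last joint's range is limited). The gripper opens to 93 mm and grips with 3 to 60 N. Pads are 15 mm wide; open, the fingers measure 128 mm over their backs; the gripper's body (75 mm by 188 mm) begins 65 mm behind the grasp point.
Start: joints at [1.183, 0.599, -0.003, 1.599, 0.002, 0.943, -0.08], TCP at [0.222, -0.69, 0.238] pointing down, gripper open.
Joint ranges: [-2.57, 2.57], [-0.35, 1.97], [-1.29, 1.29], [0.11, 2.56], [-1.05, 4.19], [0.11, 1.86], [-2.63, 2.63]. Speed limits (rad/s): [2.22, 2.22, 3.01, 3.01, 3.14, 3.14, 3.14].

INTERFACE

Orientations are given as a rotation vector (axis times angle).
In Python, from plant import robot gives the robot as it stands. Calls block until the motion is done:
- robot.reach(position, orientation): joint-space move of the TCP to a pose.
- robot.movel(position, frame=None, v=0.15, contact_N=None): straight line of the TCP; frame=None keeps the orientation; v is the mean speed in m/s. With contact_N (N) it stops when the force on the tool has changed by that much, and returns True; else False.
- robot.goto_joints(angles): joint-space move.
- robot.gripper_to(opening, squeeze=None): finger opening in m; squeeze is the grip in N (None keeps the last); returns when the fingers have stopped.
- robot.sleep(seconds).
- robot.ik(position, orientation): joint angles nearest the present ones, or None.
- robot.read_camera(name): name is "side" or "top"; returns a dict with "image" (384x512x3 uint8, red, green, blue), "range_z" (384x512 float32, m along the optical axis (not along the pixel's ray), 0 where there is no reading), "fx", "fy", "cx", "cy" (pixels), "cam_to_world" (4x4, takes a point from camera to world coordinates). Camera axes: x right, y up, looking along -z (the intrinsics and any distortion apply to the point x, -y, -z); pixel columns grow to the right and rows downward; lengths in m; the calibration is good to about 2 mm. A picture is of the moment at which its call begins.
A pose or a line that the arm cannot do raises robot.Unreachable and nothing moves.
- robot.sign_off(): hands the job in; it is judged then, once.
Readings, each from a call of its own:
- robot.current_time(): time.
- robot.current_joint_pos(): joint angles.
- robot.current_joint_velocities(): joint speeds.
- robot.current_tau(): joint torques, N m.
- robot.current_eef_pos(): TCP position.
- robot.current_tool_rot(): TCP orientation.
- robot.current_ft_force(): force on the tool from outside, world axes, zero at the start.
- robot.current_wrist_torque(): the same for the moment, N m.
- robot.current_width(): finger opening in m.
- robot.current_gripper_force(): force on a finger pad.
Only numpy, scipy, OpenCV 4.12 (cv2) and the standard library are available. Lean on these libraries where they do the work, as an engineer would, in place of code of your own. Each camera call takes 0.05 s, during which the arm holds its last target. There are 200 camera calls.

## Working session

There is one attempt and no reset: what is moved stays moved. The work goes in short steps, each a Python script; the robot and the scene stay as the last script left them, time stands still between calls to the robot, and variables do not carry over. Pictures are saved under pics/ and viewed, at most 14 in all, crops included, and the job is handed in when it is done.

```bash
ls; mkdir -p pics
cat > h.py <<'E'
import numpy as np, cv2
from plant import robot
from scipy.spatial.transform import Rotation as R
def snap(cam,name=None):
    d=robot.read_camera(cam)
    if name: cv2.imwrite(f'pics/{name}.png',cv2.cvtColor(d['image'],cv2.COLOR_RGB2BGR))
    z=d['range_z'];v,u=np.mgrid[:z.shape[0],:z.shape[1]]
    P=np.stack([(u-d['cx'])/d['fx']*z,-(v-d['cy'])/d['fy']*z,-z,np.ones_like(z)],-1)
    W=(P@d['cam_to_world'].T)[...,:3]; W[z==0]=np.nan
    d['W']=W
    return d
E
python3 - <<'E'
from h import *
for c in('top','side'):
    d=snap(c,c+'0'); print(c,d['cam_to_world'].round(3).tolist(),d['fx'],d['cx'],d['cy'],[k for k in d]); np.save(c+'0.npy',d['W'])
E
```

```text
pics
top [[0.019, 0.996, -0.088, 0.435], [-0.999, 0.015, -0.043, -0.146], [-0.042, 0.089, 0.995, 1.06], [0.0, 0.0, 0.0, 1.0]] 356.78998427673037 251.6886410399675 187.50686631766203 ['image', 'range_z', 'fx', 'fy', 'cx', 'cy', 'cam_to_world', 'W']
side [[-0.901, 0.174, -0.398, 0.181], [-0.434, -0.324, 0.84, 0.633], [0.017, 0.93, 0.367, 0.477], [0.0, 0.0, 0.0, 1.0]] 388.12464381145475 258.12883277146767 190.34423730664076 ['image', 'range_z', 'fx', 'fy', 'cx', 'cy', 'cam_to_world', 'W']
```

View pics/top0.png

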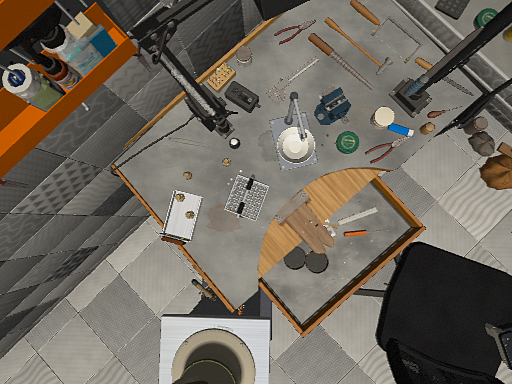

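View pics/side0.png

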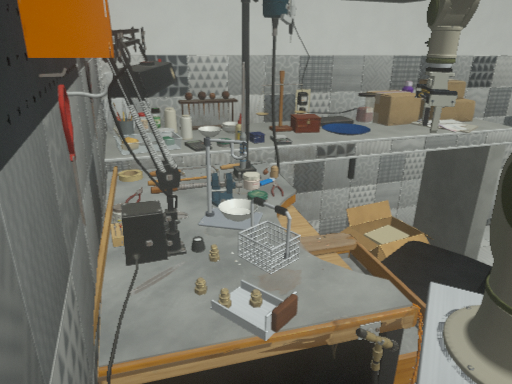

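The top view shows the pan with two fittings at about (180,217), the basket at (246,197), the stand and bowl at (295,145), strays near (187,175) and (226,161), and the loupe at (234,143). I'll enlarge that area to check for more strays.

Run:
```python
import cv2,numpy as np
a=cv2.imread('pics/top0.png')[110:260,140:340]
cv2.imwrite('pics/top0c.png',cv2.resize(a,None,fx=4,fy=4,interpolation=cv2.INTER_CUBIC))
W=np.load('top0.npy')
for n,(u,v) in dict(s1=(187,175),s2=(226,161),loupe=(234,142),bowl=(295,145),tin=(346,142),f1=(182,197),f2=(190,213),bail=(246,197),grip1=(250,183),grip2=(240,209)).items(): print(n,W[v,u].round(3))
```

```text
s1 [0.56  0.09  0.029]
s2 [ 0.602 -0.025  0.037]
loupe [ 0.66  -0.046  0.028]
bowl [ 0.656 -0.226  0.014]
tin [ 0.664 -0.373  0.026]
f1 [0.495 0.103 0.026]
f2 [0.449 0.077 0.032]
bail [ 0.5   -0.083  0.002]
grip1 [ 0.528 -0.101  0.138]
grip2 [ 0.46  -0.077  0.141]
```

View pics/top0c.png

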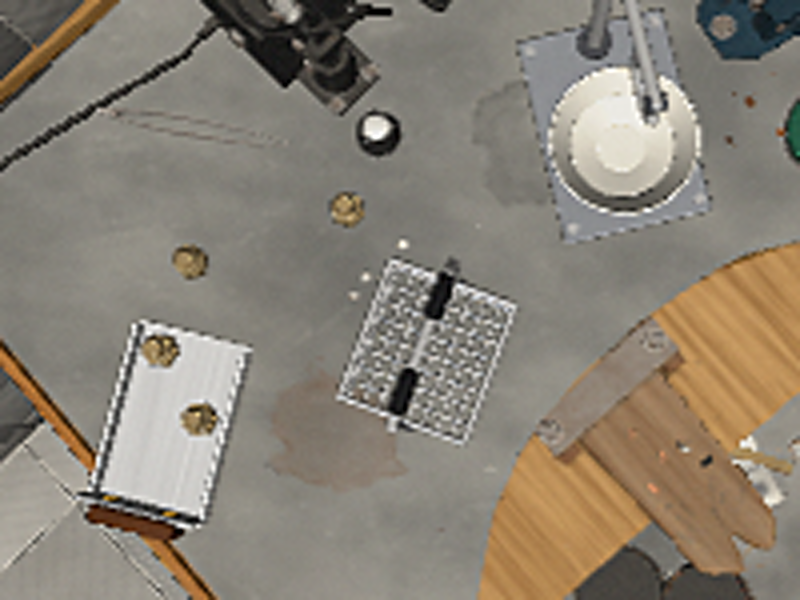

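The enlarged crop confirms two fittings in the pan and two strays. The pan's open front points to +x, with its grip near the robot. The bail runs roughly along world x, and the hook opens towards the robot. Next I measure the poses from depth.

Run:
```python
from h import *
W=np.load('top0.npy');W2=np.load('side0.npy')
def box(P,n):
    r=cv2.minAreaRect((P[:,:2]*1000).astype(np.float32)); print(n,len(P),[np.round(x,1) for x in r], P[:,2].max().round(3), cv2.boxPoints(r).round(0).tolist())
for nm,w in(('top',W),('side',W2)):
    w=w.reshape(-1,3); w=w[~np.isnan(w[:,0])]
    def sel(x0,x1,y0,y1,z0,z1): return w[(w[:,0]>x0)&(w[:,0]<x1)&(w[:,1]>y0)&(w[:,1]<y1)&(w[:,2]>z0)&(w[:,2]<z1)]
    box(sel(.33,.54,.03,.18,.012,.024),nm+' panwalls')
    box(sel(.33,.45,.03,.18,.04,.075),nm+' pangrip')
    box(sel(.4,.6,-.17,-.01,.055,.072),nm+' rim')
    box(sel(.4,.6,-.17,-.01,.12,.16),nm+' bail')
    box(sel(.55,.85,-.32,-.12,.185,.3),nm+' arm+hook')
    box(sel(.55,.85,-.32,-.12,.005,.012),nm+' base')
    box(sel(.55,.85,-.32,-.12,.034,.055),nm+' bowlrim')
    box(sel(.53,.59,.06,.12,.015,.05),nm+' s1')
    box(sel(.57,.63,-.05,.01,.015,.05),nm+' s2')
```

```text
top panwalls 177 [array([436.4, 105.5]), array([ 88.3, 137.9]), np.float64(76.7)] 0.024 [[359.0, 78.0], [493.0, 47.0], [514.0, 133.0], [379.0, 164.0]]
top pangrip 173 [array([374.2, 120. ]), array([85.4, 18.9]), np.float64(78.4)] 0.064 [[356.0, 80.0], [375.0, 76.0], [392.0, 160.0], [374.0, 164.0]]
top rim 206 [array([493.5, -86.5]), array([ 97.3, 111.7]), np.float64(70.3)] 0.071 [[425.0, -113.0], [530.0, -151.0], [562.0, -60.0], [457.0, -22.0]]
top bail 178 [array([495.3, -87.6]), array([ 11.8, 120.6]), np.float64(70.4)] 0.143 [[437.0, -73.0], [550.0, -113.0], [554.0, -102.0], [440.0, -62.0]]
top arm+hook 264 [array([ 683. , -215.6]), array([112.7,  17.4]), np.float64(12.7)] 0.236 [[626.0, -219.0], [630.0, -236.0], [740.0, -212.0], [736.0, -195.0]]
top base 1019 [array([ 712.5, -226.9]), array([286. , 189.1]), np.float64(4.2)] 0.012 [[563.0, -143.0], [577.0, -332.0], [862.0, -311.0], [848.0, -122.0]]
top bowlrim 366 [array([ 700.6, -246.1]), array([107.6, 215.5]), np.float64(66.8)] 0.054 [[580.0, -253.0], [779.0, -338.0], [821.0, -239.0], [623.0, -154.0]]
top s1 42 [array([561.9,  94
[... 920 characters left out ...]
6.6]), np.float64(15.1)] 0.231 [[624.0, -224.0], [629.0, -240.0], [739.0, -210.0], [735.0, -194.0]]
side base 602 [array([ 709.1, -227.6]), array([158.1, 267.7]), np.float64(81.5)] 0.012 [[565.0, -286.0], [830.0, -325.0], [853.0, -169.0], [588.0, -130.0]]
side bowlrim 327 [array([ 696.4, -244.7]), array([109.5, 209.4]), np.float64(67.4)] 0.055 [[579.0, -255.0], [772.0, -335.0], [814.0, -234.0], [621.0, -154.0]]
side s1 80 [array([558.2,  96. ]), array([17.9, 16. ]), np.float64(32.6)] 0.03 [[546.0, 98.0], [555.0, 84.0], [570.0, 94.0], [561.0, 108.0]]
side s2 77 [array([600.3, -22.5]), array([18.2, 16.3]), np.float64(31.4)] 0.035 [[588.0, -20.0], [597.0, -34.0], [612.0, -25.0], [604.0, -11.0]]
```

```bash
cat >> h.py <<'E'
def ori(f,tilt=0,roll=0):
    """tool z down, tool y along horizontal dir f (yaw rad); tilt: about left axis, +: tool leans pointing back (-f); roll about f"""
    f=np.array([np.cos(f),np.sin(f),0]); zt=np.array([0,0,-1.]); xt=np.cross(f,zt)
    M=R.from_matrix(np.column_stack([xt,f,zt]))
    left=np.cross([0,0,1],f)
    return (R.from_rotvec(left*tilt)*R.from_rotvec(f*roll)*M).as_rotvec()
E
python3 - <<'E'
from h import *
d=np.radians
f=d(-13.5)
print('pick (m,tilt,roll,z)')
for m in(0,np.pi):
  for t in(0,-10,-15,-20,-30):
    for r in(-45,-30,-20,0,20,30,45):
      q=robot.ik([.366,.122,.042],ori(f+m,d(t) if m==0 else d(-t),d(r)))
      if q is not None: print(m,t,r,np.round(q,2))
B=np.array([.493,-.087]);
print('dump')
for s in (1,-1):
  for m in (0,np.pi):
    a=d(-20)+s*np.pi/2 # side dir of approach (basket x)
    n=np.array([np.cos(a),np.sin(a)]); g=a+np.pi # front dir
    for t in(0,25,40,55):
        lip=np.r_[B+n*.03,.085]; fv=np.r_[-n,0]; T=d(t)
        fw=fv*np.cos(T)-np.array([0,0,1])*np.sin(T); up=fv*np.sin(T)+np.array([0,0,1])*np.cos(T)
        p=lip-fw*.141+up*.037
        q=robot.ik(p,ori(g+m,T if m==0 else -T))
        print(s,round(m),t,p.round(3),None if q is None else np.round(q,2))
E
```

```text
pick (m,tilt,roll,z)
0 0 -45 [-1.    0.89  0.32  2.19  0.26  0.77 -1.19]
0 0 -30 [-0.72  0.75  0.01  2.29  0.52  0.61 -1.46]
0 0 -20 [-0.68  0.69  0.04  2.37  0.51  0.41 -1.38]
0 0 0 [-0.22  0.65 -0.36  2.5   1.43  0.22 -2.17]
0 -10 -45 [-1.23  0.98  0.59  2.25  0.1   0.62 -1.13]
0 -10 -30 [-1.29  0.95  0.79  2.39 -0.48  0.36 -0.46]
0 -10 -20 [-1.05  0.76  0.46  2.47  0.21  0.15 -1.15]
0 -15 -45 [-1.39  1.09  0.81  2.28 -0.19  0.57 -0.86]
0 -15 -30 [-1.31  0.94  0.74  2.42 -0.31  0.27 -0.72]
0 -15 -20 [-0.94  0.73  0.2   2.5   1.22  0.28 -2.29]
0 -20 -45 [-1.55  1.31  1.11  2.31 -0.67  0.64 -0.37]
0 -20 -30 [-1.41  1.02  0.85  2.45 -0.65  0.24 -0.43]
0 -30 -45 [-1.64  1.45  1.21  2.35 -0.83  0.63 -0.35]
0 -30 -30 [-1.25  0.9   0.39  2.49  1.17  0.36 -2.52]
3.141592653589793 0 0 [ 0.24  0.88 -1.1   2.47  1.39  0.77  0.93]
3.141592653589793 0 20 [ 0.05  0.96 -1.11  2.32  1.1   1.13  1.  ]
3.141592653589793 0 30 [-0.03  1.04 -1.11  2.24  1.01  1.32  1.  ]
3.141592653589793 0 45 [-0.11  1.17 -1.11  2.13  0.92  1.6   0.95]
3.141592653589793 -10 20 [-0.05  0.96 -1.11  2.4   1.23  1.19  0.7
[... 1167 characters left out ...]
.03  2.18 -0.25  0.36  1.54]
1 3 55 [ 0.521 -0.011  0.222] [ 1.14  0.85 -1.12  2.19 -0.52  0.42  1.94]
-1 0 0 [ 0.435 -0.248  0.122] [ 0.8   0.57 -0.56  2.19  0.59  0.54  1.01]
-1 0 25 [ 0.444 -0.221  0.178] [ 0.38  0.5  -0.42  2.17  0.83  0.88  0.55]
-1 0 40 [ 0.454 -0.194  0.204] [ 0.14  0.54 -0.34  2.14  0.86  1.12  0.38]
-1 0 55 [ 0.465 -0.163  0.222] [-0.09  0.63 -0.23  2.09  0.85  1.34  0.28]
-1 3 0 [ 0.435 -0.248  0.122] [ 0.32  0.52  0.12  2.22 -0.15  0.41 -1.36]
-1 3 25 [ 0.444 -0.221  0.178] [-0.4   0.57  0.7   2.22  0.16  0.53 -1.84]
-1 3 40 [ 0.454 -0.194  0.204] [-0.7   0.73  0.95  2.19  0.19  0.64 -1.93]
-1 3 55 [ 0.465 -0.163  0.222] [-0.87  0.92  1.05  2.13  0.22  0.77 -2.01]
```

Run:
```python
from h import *
d=np.radians
W=np.load('side0.npy').reshape(-1,3)
for x0 in(.26,.28,.30,.32,.34,.36):
    s=W[(W[:,0]>x0)&(W[:,0]<x0+.02)&(W[:,1]>.05)&(W[:,1]<.2)]; print(x0,np.round(np.percentile(s[:,2],[5,50,95,100]),3) if len(s) else None)
f=d(-13.5)
robot.gripper_to(.05)
for m in(0,np.pi):
  for z in(.2,.12,.042): 
    q=robot.ik([.368,.121,z],ori(f+m)); print(round(m),z,None if q is None else np.round(q,2))
```

```text
0.26 [-0.039 -0.019 -0.001  0.002]
0.28 [-0.039 -0.013  0.002  0.003]
0.3 [-0.151 -0.064 -0.     0.002]
0.32 [-0.144 -0.053 -0.     0.001]
0.34 [-0.136 -0.025  0.036  0.057]
0.36 [-0.124 -0.002  0.057  0.059]
0 0.2 [ 0.17  0.35 -0.81  2.34  0.45  0.6  -1.22]
0 0.12 [-0.28  0.45 -0.25  2.44  0.39  0.29 -1.12]
0 0.042 [-0.33  0.63 -0.19  2.5   1.43  0.11 -2.15]
3 0.2 [ 0.36  0.44 -1.1   2.33  0.63  0.7   1.71]
3 0.12 [ 0.29  0.66 -1.11  2.41  1.03  0.69  1.28]
3 0.042 [ 0.24  0.88 -1.1   2.46  1.38  0.77  0.94]
```

Run:
```python
from h import *
d=np.radians
o=ori(d(-13.5)+np.pi)
robot.reach([.368,.121,.2],o)
print(robot.movel([.368,.121,.038],o,v=.1,contact_N=8), robot.current_eef_pos())
robot.gripper_to(.0,60); print(robot.current_width(),robot.current_gripper_force(),robot.current_joint_pos().round(2) if hasattr(robot.current_joint_pos(),'round') else robot.current_joint_pos())
robot.movel([.368,.121,.2],o,v=.08)
print(robot.current_width(),robot.current_gripper_force(),robot.current_ft_force(),robot.current_wrist_torque(),robot.current_time())
snap('side','lift')
```

```text
False [0.36800245 0.12103783 0.03812962]
0.016606811577250365 60.00137150287628 [-0.02  0.71 -0.65  2.48  1.43  0.41  0.95]
0.0164866696073191 60.00058829784393 [-0.6278358   1.09579572 -3.52637325] [0.17788236 0.07739046 0.04235879] 8.4333
```

View pics/lift.png

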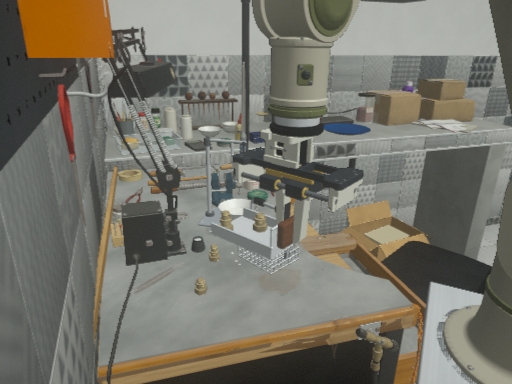

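The pan is held level, with both fittings standing in it. I recheck the basket, then carry the pan over.

```bash
cat >> h.py <<'E'
def region(d,x0,x1,y0,y1,z0,z1):
    w=d['W'].reshape(-1,3); return w[(w[:,0]>x0)&(w[:,0]<x1)&(w[:,1]>y0)&(w[:,1]<y1)&(w[:,2]>z0)&(w[:,2]<z1)]
def rect(P):
    (c,s,a)=cv2.minAreaRect((P[:,:2]*1000).astype(np.float32)); return len(P),np.round(c,1),np.round(s,1),round(a,1)
def basket():
    for c in('top','side'):
        d=snap(c); print(c,'rim',rect(region(d,.38,.62,-.2,.03,.055,.072)),'bail',rect(region(d,.38,.62,-.2,.03,.125,.145)))
def dump_pose(B,yaw,t,off,h):
    """B basket centre xy, yaw = basket +n direction (side the pan comes from)"""
    n=np.array([np.cos(yaw),np.sin(yaw),0]); T=np.radians(t); u=np.array([0,0,1.])
    lip=np.r_[B,h]+n*off; fw=-n*np.cos(T)-u*np.sin(T); up=-n*np.sin(T)+u*np.cos(T)
    return lip-fw*.1395+up*.035, ori(yaw,-T)
E
python3 - <<'E'
from h import *
basket()
B=np.array([.493,-.087]);yaw=np.radians(70)
p,o=dump_pose(B,yaw,0,.03,.085)
robot.movel([.44,.12,.22],v=.12)
p[2]=.22; p1=p+.08*np.array([np.cos(yaw),np.sin(yaw),0])
robot.movel(p1,o,v=.08)
print(robot.current_joint_pos(),robot.current_time())
basket()
snap('top','pre')
E
```

```text
top rim (204, array([495.5, -87.4]), array([ 97.1, 107.3]), 70.3) bail (174, array([495.5, -87.7]), array([ 11.8, 117.1]), 70.4)
side rim (0, array([0., 0.]), array([0., 0.]), 0.0) bail (127, array([509.8, -92.4]), array([12.5, 74.5]), 71.5)
[ 0.01209835  0.51064722 -0.51809097  1.89625922  0.3369044   0.82144126
  0.53885039] 11.275
top rim (204, array([495.5, -87.4]), array([ 97.1, 107.1]), 70.4) bail (174, array([495.1, -87.5]), array([ 11.9, 118.2]), 70.4)
side rim (288, array([491.7, -87.6]), array([ 98.8, 117.7]), 70.8) bail (218, array([492.3, -87.1]), array([ 11.9, 115.6]), 70.2)
```

View pics/pre.png

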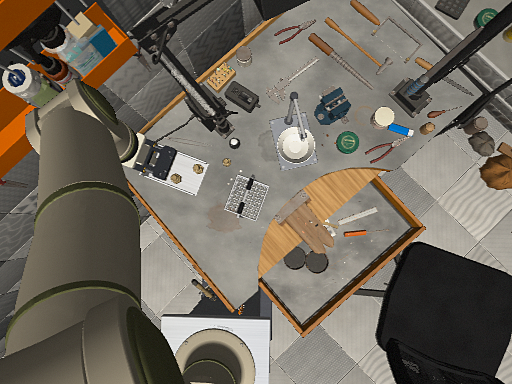

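The pan (about 185,172) points at the basket (246,197), both fittings are still in it, and the basket hasn't moved. Next I move the lip over the rim and tip.

Run:
```python
from h import *
B=np.array([.4935,-.0875]);yaw=np.radians(70.4)
p,o=dump_pose(B,yaw,0,.03,.085)
robot.movel([p[0],p[1],.2],o,v=.1); robot.movel(p,o,v=.08)
for t in list(range(6,56,7))+[56]:
    p,o=dump_pose(B,yaw,t,.03,.085); robot.movel(p,o,v=.05)
print(robot.current_joint_pos(),robot.current_time(),robot.current_ft_force()); robot.sleep(.5)
snap('side','dump'); 
print(robot.current_ft_force())
```

```text
[ 1.21027575  0.97297638 -1.28567436  2.17887864 -0.12567366  0.39015124
  1.55312383] 17.75 [-0.30801511  0.10516625 -1.53270382]
[-0.93204613  0.8623194  -2.4437514 ]
```

View pics/dump.png

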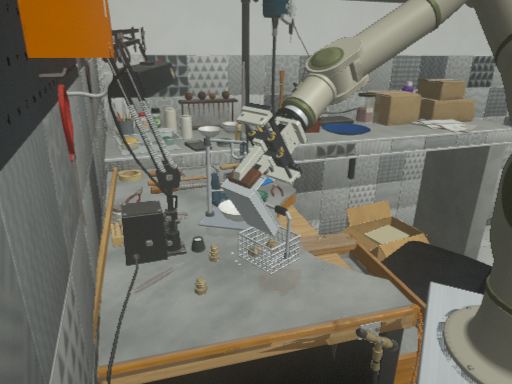

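Both fittings lie in the basket at about (255,250) and (272,243), and the pan is empty. I tilt it back level and set it down where it came from.

Run:
```python
from h import *
B=np.array([.4935,-.0875]);yaw=np.radians(70.4)
for t in(42,28,14,0):
    p,o=dump_pose(B,yaw,t,.03,.085+(56-t)/56*.03); robot.movel(p,o,v=.1)
p[2]=.22; p1=p+.08*np.array([np.cos(yaw),np.sin(yaw),0])
robot.movel(p1,o,v=.15)
o=ori(np.radians(-13.5)+np.pi)
robot.movel([.43,.12,.22],o,v=.1)
robot.movel([.37,.121,.16],o,v=.12)
print(robot.movel([.37,.121,.044],o,v=.1),robot.movel([.37,.121,.034],o,v=.02,contact_N=4),robot.current_eef_pos())
robot.gripper_to(.05); robot.movel([.37,.121,.2],o,v=.15)
print(robot.current_time()); basket()
for c in('top','side'):
    d=snap(c,'after_'+c)
    print('pan',rect(region(d,.33,.54,.03,.18,.012,.026)),'s1',rect(region(d,.53,.59,.06,.12,.015,.05)),'s2',rect(region(d,.57,.63,-.05,.01,.015,.05)))
```

```text
False True [0.37014209 0.12112522 0.03790758]
29.8583
top rim (203, array([495.6, -87.3]), array([ 97.5, 107.3]), 70.3) bail (172, array([495.4, -87.6]), array([ 12., 117.]), 70.4)
side rim (264, array([492.3, -87.2]), array([ 97.8, 117.9]), 69.8) bail (147, array([492.1, -86.4]), array([ 12.4, 111.9]), 71.1)
pan (125, array([437.7, 105.5]), array([ 88.2, 129.6]), 76.6) s1 (42, array([562.1,  94.1]), array([19.1, 19.7]), 76.6) s2 (42, array([603.3, -23.3]), array([18.9, 19.2]), 12.2)
pan (604, array([429.4, 106.4]), array([ 88.7, 145.2]), 76.2) s1 (80, array([558.4,  95.9]), array([18.1, 15.6]), 31.5) s2 (76, array([598.9, -21. ]), array([19.1, 15.8]), 37.1)
```

View pics/after_side.png

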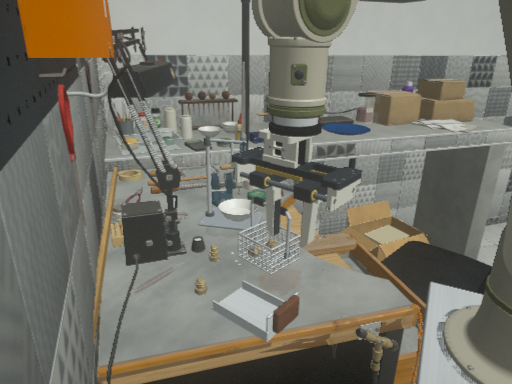

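The pan lies flat and empty and the basket is undisturbed. Now the strays, starting with the one at (0.560,0.094). I pick the drop spot away from brass already in the basket.

```bash
cat >> h.py <<'E'
def brass(d,B):
    w=d['W'];im=d['image'].astype(int)
    m=(im[...,0]-im[...,2]>35)&(w[...,2]>.008)&(w[...,2]<.06)&(np.hypot(w[...,0]-B[0],w[...,1]-B[1])<.07)
    P=w[m]; yaw=np.radians(70.4); n=np.array([np.cos(yaw),np.sin(yaw)]); b=np.array([np.sin(yaw),-np.cos(yaw)])
    q=P[:,:2]-B; return np.column_stack([q@n,q@b,P[:,2]])  # basket x (n), along bar, z
def pick(xy,z,yaw=np.radians(70.4)):
    o=ori(yaw); robot.gripper_to(.05)
    robot.reach([*xy,.18],o); robot.movel([*xy,.07],o,v=.2)
    hit=robot.movel([*xy,z],o,v=.06,contact_N=8)
    robot.gripper_to(0,25); robot.movel([*xy,.22],o,v=.2)
    print('pick',hit,robot.current_width(),robot.current_gripper_force(),robot.current_time())
def drop(B,x,y,yawd=70.4,flip=True):
    yaw=np.radians(yawd); n=np.array([np.cos(yaw),np.sin(yaw)]); b=np.array([np.sin(yaw),-np.cos(yaw)])
    t=B+n*x+b*y; o=ori(yaw+(np.pi/2 if flip else -np.pi/2))
    robot.movel([*t,.22],o,v=.15); robot.movel([*t,.088],o,v=.1)
    robot.gripper_to(.036); robot.sleep(.2); robot.movel([*t,.22],o,v=.2); print('drop',robot.current_time())
E
python3 - <<'E'
from h import *
B=np.array([.4935,-.0875])
pick((.5605,.095),.033)
for c in('top','side'):
    q=brass(snap(c),B); k=cv2.kmeans(q[:,:2].astype(np.float32),2,None,(3,50,1e-4),5,0) if len(q)>3 else None
    print(c,len(q),k and (k[2].round(3).tolist(),np.bincount(k[1].ravel())))
basket()
E
```

```text
pick False 0.01882693971748801 24.999812370651853 34.525
top 105 ([[-0.02800000086426735, 0.013000000268220901], [0.020999999716877937, 0.024000000208616257]], array([57, 48]))
side 47 ([[0.017999999225139618, 0.01899999938905239], [-0.027000000700354576, 0.012000000104308128]], array([19, 28]))
top rim (205, array([495.5, -87.5]), array([ 97. , 107.3]), 70.4) bail (171, array([495. , -87.5]), array([ 11.8, 118. ]), 70.4)
side rim (288, array([492.6, -87.8]), array([ 98.8, 119.2]), 69.9) bail (223, array([492.1, -86.8]), array([ 12.6, 111.5]), 71.0)
```

Run:
```python
from h import *
B=np.array([.4935,-.0875])
drop(B,.025,-.02)
pick((.602,-.0225),.036)
basket()
drop(B,-.025,-.022)
robot.reach([.45,.1,.25],ori(np.radians(160)))
basket()
d=snap('top'); q=brass(d,B); print(len(q),q[:,2].max())
im=cv2.cvtColor(d['image'],cv2.COLOR_RGB2BGR)[120:230,160:320]; im2=cv2.cvtColor(snap('side')['image'],cv2.COLOR_RGB2BGR)[190:300,170:330]
cv2.imwrite('pics/str.png',cv2.resize(np.hstack([im,im2]),None,fx=2.5,fy=2.5,interpolation=cv2.INTER_CUBIC))
print(robot.current_time())
```

```text
drop 39.45
pick True 0.018521770616687777 24.999846022110432 44.0667
top rim (181, array([498.3, -91.5]), array([ 97.1, 107.3]), 69.1) bail (174, array([498.9, -91.8]), array([ 12. , 116.4]), 69.0)
side rim (287, array([497.3, -93.5]), array([ 98.9, 116.7]), 70.0) bail (211, array([498.3, -93.3]), array([ 13.1, 115. ]), 70.9)
drop 48.8917
top rim (210, array([501.4, -94. ]), array([ 97.6, 107.6]), 68.7) bail (172, array([501.2, -94. ]), array([ 12.1, 117.6]), 69.0)
side rim (288, array([497.9, -94.2]), array([ 98.4, 116.1]), 68.1) bail (176, array([498.2, -93.4]), array([ 13. , 114.2]), 70.0)
200 0.04198109997377619
49.9333
```

View pics/str.png

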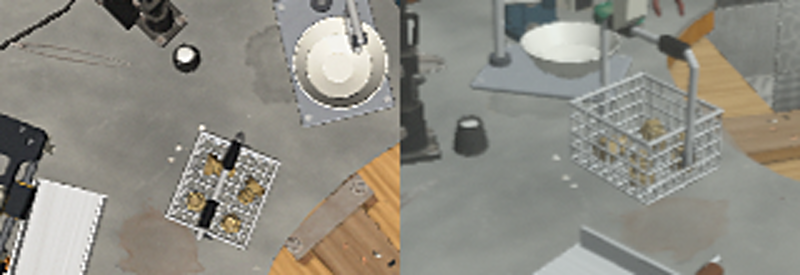

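All four fittings are in the basket: brass at crop pixels (213,165), (252,190), (196,202) and (231,222). The basket was knocked about 8 mm and is remeasured. Now I locate the hook.

Run:
```python
from h import *
for c in('top','side'):
    d=snap(c)
    A=region(d,.58,.80,-.27,-.17,.212,.26); print(c,'arm',rect(A),np.percentile(A[:,2],[5,50,95]).round(3))
    v,u=None,None
    m=A[:,:2].mean(0); U=np.linalg.svd(A[:,:2]-m)[2][0]; U*=np.sign(U[0]); a=(A[:,:2]-m)@U; print(' line',m.round(4),np.degrees(np.arctan2(U[1],U[0])).round(1),'ends',(m+U*a.min()).round(4),(m+U*a.max()).round(4))
    P=region(d,.68,.80,-.27,-.15,.05,.19); print(' post',rect(P))
    H=region(d,.60,.68,-.27,-.19,.165,.212); print(' hook',rect(H),H.min(0).round(3),H.max(0).round(3))
    b=region(d,.57,.75,-.31,-.17,.033,.045); (cx,cy),r=cv2.minEnclosingCircle((b[:,:2]*1000).astype(np.float32)); print(' bowl',cx,cy,r)
    s=region(d,.53,.82,-.31,-.14,.004,.013); print(' base',rect(s),s[:,0].min(),s[:,0].max())
im=snap('side')['image'][120:240,190:280]
cv2.imwrite('pics/hook.png',cv2.cvtColor(cv2.resize(im,None,fx=4.5,fy=4.5,interpolation=cv2.INTER_CUBIC),cv2.COLOR_RGB2BGR))
```

```text
top arm (220, array([ 683.6, -215.7]), array([111.5,  17.3]), 13.0) [0.226 0.231 0.234]
 line [ 0.6869 -0.2155] 14.6 ends [ 0.6297 -0.2304] [ 0.7377 -0.2022]
 post (71, array([ 727.4, -204.5]), array([11.4,  5.3]), 76.4)
 hook (38, array([ 646.7, -225.9]), array([37.1,  7.4]), 15.1) [ 0.629 -0.234  0.183] [ 0.664 -0.218  0.209]
 bowl 663.8103637695312 -221.33938598632812 67.17391967773438
 base (1017, array([ 674.8, -225. ]), array([169.1, 289.5]), 89.8) 0.530301546380558 0.8196703294872584
side arm (39, array([ 720.7, -201.8]), array([30.3,  9. ]), 16.0) [0.213 0.22  0.225]
 line [ 0.7223 -0.2021] 25.1 ends [ 0.7071 -0.2093] [ 0.734  -0.1966]
 post (218, array([ 726.5, -203.6]), array([12.2, 10.8]), 39.3)
 hook (19, array([ 663.9, -219.2]), array([4.3, 7.7]), 53.7) [ 0.661 -0.222  0.187] [ 0.668 -0.216  0.211]
 bowl 663.8486328125 -220.81362915039062 69.69603729248047
 base (669, array([ 669.1, -219.5]), array([155.7, 288.6]), 83.5) 0.5309724346805207 0.8178282554687618
```

View pics/hook.png

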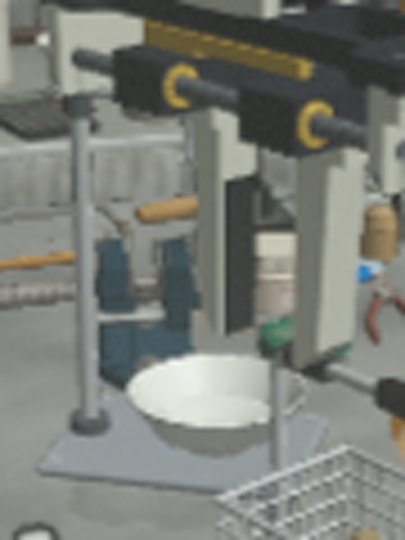

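The hook hangs over the bowl, partly hidden by the gripper in this view. I have enough data for the seat, about (0.654,-0.225). I refine the yaw from the first, unoccluded clouds and check reachability for each grasp option.

Run:
```python
from h import *
for c in('top','side'):
    W=np.load(c+'0.npy'); im=cv2.imread(f'pics/{c}0.png').astype(int)
    d={'W':W}
    A=region(d,.58,.80,-.27,-.17,.185,.26); m=A[:,:2].mean(0); U=np.linalg.svd(A[:,:2]-m)[2][0]; U*=np.sign(U[0]); a=(A[:,:2]-m)@U
    print(c,m.round(4),np.degrees(np.arctan2(U[1],U[0])).round(1),(m+U*a.min()).round(4),(m+U*a.max()).round(4),np.std((A[:,:2]-m)@[-U[1],U[0]]).round(4))
    k=(im[...,0]-im[...,2]>14)&(abs(W[...,2]-.008)<.006)&(W[...,0]>.55)&(W[...,0]<.80)&(W[...,1]>-.32)&(W[...,1]<-.13)
    P=W[k]; print(' base',rect(P)) 
for s,off in(('A',1),('B',-1)):
  for rot in(0,1):
    for m in(0,np.pi):
      yb=np.radians(69.3); b=np.array([np.sin(yb),-np.cos(yb)]); p=np.array([.4995,-.094])+b*off*.029
      ys=np.radians(14)+rot*np.pi; bs=np.array([np.sin(ys),-np.cos(ys)]); X=np.array([np.cos(ys),np.sin(ys)])*(1-2*rot)
      S=np.array([.654,-.225])+bs*off*.029
      L=[robot.ik([*p,.134],ori(yb+m)),robot.ik([*(S-X*.06),.212],ori(ys+m)),robot.ik([*S,.19],ori(ys+m))]
      print(s,rot,round(m),[None if q is None else np.round(q,2).tolist() for q in L])
```

```text
top [ 0.683  -0.2162] 14.5 [ 0.6285 -0.2304] [ 0.7377 -0.2021] 0.0034
 base (111, array([ 751.6, -301.8]), array([61.6, 33.5]), 0.1)
side [ 0.6806 -0.215 ] 15.5 [ 0.626  -0.2302] [ 0.7362 -0.1996] 0.0026
 base (33, array([ 765. , -295.9]), array([26.5, 32. ]), 22.2)
A 0 0 [[0.29, 0.54, -0.28, 2.11, 0.28, 0.53, 1.01], [0.37, 0.55, -0.06, 1.78, 0.05, 0.82, 0.53], [0.31, 0.63, -0.04, 1.68, 0.03, 0.83, 0.5]]
A 0 3 [[-0.57, 0.82, 1.11, 2.16, -1.04, 0.86, -0.72], [-0.28, 0.81, 1.11, 1.82, -0.84, 1.07, -1.74], [-0.29, 0.9, 1.11, 1.72, -0.9, 1.12, -1.79]]
A 1 0 [[0.29, 0.54, -0.28, 2.11, 0.28, 0.53, 1.01], [-0.39, 0.77, 1.11, 1.9, -0.82, 1.02, -1.8], [-0.39, 0.87, 1.11, 1.8, -0.89, 1.07, -1.84]]
A 1 3 [[-0.57, 0.82, 1.11, 2.16, -1.04, 0.86, -0.72], [0.3, 0.51, -0.07, 1.86, 0.05, 0.78, 0.45], [0.24, 0.59, -0.05, 1.76, 0.04, 0.79, 0.42]]
B 0 0 [[0.26, 0.49, -0.28, 2.23, 0.3, 0.45, 0.95], [0.3, 0.51, -0.07, 1.86, 0.05, 0.78, 0.45], [0.24, 0.59, -0.05, 1.76, 0.04, 0.79, 0.42]]
B 0 3 [[-0.53, 0.66, 0.92, 2.28, -0.94, 0.65, -0.83], [-0.39, 0.77, 1.11, 1.9, -0.82, 1.02, -1.8], [-0.39, 0.87, 1.11, 1.8, -0.89, 1.07, -1.84]]
B 1 0 [[0.26, 0.49, -0.28, 2.23, 0.3, 0.45, 0.95], [-0.28, 0.81, 1.11, 1.82, -0.84, 1.07, -1.74], [-0.29, 0.9, 1.11, 1.72, -0.9, 1.12, -1.79]]
B 1 3 [[-0.53, 0.66, 0.92, 2.28, -0.94, 0.65, -0.83], [0.37, 0.55, -0.06, 1.78, 0.05, 0.82, 0.53], [0.31, 0.63, -0.04, 1.68, 0.03, 0.83, 0.5]]
```

Option A with no flip stays well inside the joint ranges. I grasp the far black grip of the bail and lift.

Run:
```python
from h import *
B=np.array([.4995,-.094]); yb=np.radians(69.3); b=np.array([np.sin(yb),-np.cos(yb)]); p=B+b*.029; o=ori(yb)
robot.gripper_to(.04); robot.reach([*p,.25],o); basket()
print(robot.movel([*p,.134],o,v=.08,contact_N=6),robot.current_eef_pos())
robot.gripper_to(0,60); print(robot.current_width(),robot.current_gripper_force())
robot.movel([*p,.26],o,v=.06); robot.sleep(.3)
print(robot.current_ft_force(),robot.current_wrist_torque(),robot.current_time())
d=snap('side','lift2'); q=region(d,.38,.62,-.2,.03,.23,.275)
for c in('top','side'):
    d=snap(c); P=region(d,.40,.60,-.20,.01,.17,.2); print(c,rect(P))
    t=(P[:,:2]-B)@b
    # rim-height band slope along bar
    P=region(d,.40,.60,-.20,.01,.10,.21); t=(P[:,:2]-B)@b
    for lo in(-.06,-.03,0,.03): k=(t>lo)&(t<lo+.03); print(lo,k.sum(),np.percentile(P[k,2],[2,98]).round(3) if k.sum() else '')
```

```text
top rim (0, array([0., 0.]), array([0., 0.]), 0.0) bail (0, array([0., 0.]), array([0., 0.]), 0.0)
side rim (288, array([497.8, -94. ]), array([ 98.8, 116.2]), 69.8) bail (214, array([498.4, -93.7]), array([ 12.1, 114.1]), 68.8)
False [ 0.5269069  -0.10429052  0.13444268]
0.011334929806881697 59.99222159385681
[-0.95192138  0.6187401  -4.70783717] [-0.07533271 -0.33759026 -0.01987221] 56.125
top (0, array([0., 0.]), array([0., 0.]), 0.0)
-0.06 0 
-0.03 0 
0 0 
0.03 0 
side (573, array([497.6, -95.2]), array([ 99.2, 117.2]), 69.5)
-0.06 724 [0.125 0.201]
-0.03 284 [0.125 0.186]
0 367 [0.125 0.187]
0.03 433 [0.126 0.203]
```

View pics/lift2.png

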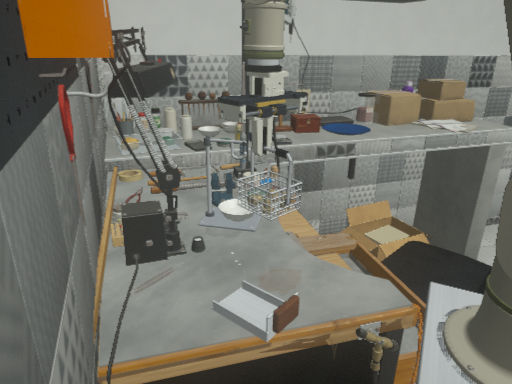

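The basket hangs level in the grip and the weight fits (about 0.48 kg). Now I bring it in front of the hook.

```bash
cat >> h.py <<'E'
ys=np.radians(14.5); X=np.array([np.cos(ys),np.sin(ys)]); bs=np.array([np.sin(ys),-np.cos(ys)])
SEAT=np.array([.6525,-.2245]); OS=ori(ys)
def hook(x,z): return [*(SEAT+X*x+bs*.029),.192+z]
E
python3 - <<'E'
from h import *
robot.movel(hook(-.09,.05),OS,v=.08); robot.movel(hook(-.065,.019),OS,v=.06); robot.sleep(.3)
print(robot.current_time(),robot.current_ft_force())
for c in('side','top'):
    d=snap(c); im=d['image']
    P=region(d,.54,.64,-.33,-.15,.195,.235); q=P[:,:2]-SEAT; k=np.abs(q@X+.065)<.012; t=q[k]@bs; print(c,'bail pts along bs',np.percentile(t,[1,50,99]).round(3),'x',np.median(q[k]@X).round(4),'z',np.percentile(P[k,2],[2,50,98]).round(3))
    P=region(d,.62,.76,-.27,-.17,.222,.24); q=P[:,:2]-SEAT; print(' arm lateral',np.median(q@bs).round(4),'x range',np.percentile(q@X,[1,99]).round(4),'z',np.percentile(P[:,2],[50]).round(4))
    u0,v0=(190,100) if c=='side' else (230,80)
    cv2.imwrite(f'pics/ins_{c}.png',cv2.cvtColor(cv2.resize(im[v0:v0+110,u0:u0+130],None,fx=4,fy=4,interpolation=cv2.INTER_CUBIC),cv2.COLOR_RGB2BGR))
E
```

```text
59.7667 [ 0.5279402  -0.05665116 -4.22682447]
side bail pts along bs [-0.059  0.02   0.037] x -0.067 z [0.197 0.212 0.233]
 arm lateral -0.0021 x range [-0.0254  0.0851] z [0.2262]
top bail pts along bs [-0.058 -0.03   0.003] x -0.0666 z [0.201 0.214 0.219]
 arm lateral -0.0004 x range [-0.0221  0.0867] z [0.2304]
```

View pics/ins_side.png

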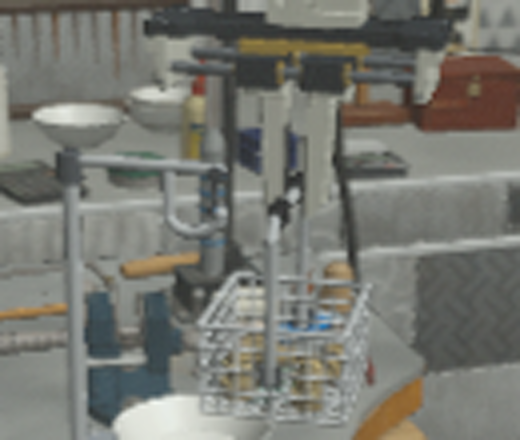

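The bail is centred on the hook (upright at -58 mm) and level with the mouth, with the hook and gate at about (195,205) in the crop. I push it in.

Run:
```python
from h import *
h1=robot.movel(hook(.001,.019),OS,v=.04,contact_N=12); print(h1,np.round((np.array(robot.current_eef_pos())[:2]-SEAT-bs*.029)@X,4),robot.current_ft_force())
if not h1:
    h2=robot.movel(hook(.001,-.002),OS,v=.02,contact_N=4); print(h2,robot.current_eef_pos(),robot.current_ft_force())
im=snap('side')['image'][100:210,190:320]
cv2.imwrite('pics/in.png',cv2.cvtColor(cv2.resize(im,None,fx=4,fy=4,interpolation=cv2.INTER_CUBIC),cv2.COLOR_RGB2BGR))
```

```text
False 0.0009 [-0.66831716  0.15481813 -6.43203362]
True [ 0.66096301 -0.25225074  0.19397212] [0.50472461 0.02749664 4.39676342]
```

View pics/in.png

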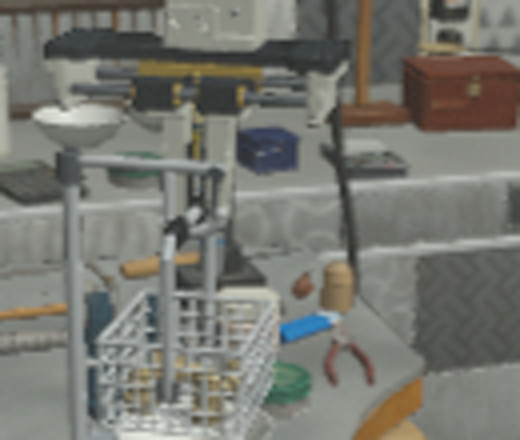

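The bar made contact at z 0.194, and the force reversal shows the hook now carries the weight. I release and back away.

Run:
```python
from h import *
robot.gripper_to(.034); robot.sleep(.4)
p=np.array(robot.current_eef_pos())
robot.movel([p[0],p[1],.32],OS,v=.08); robot.reach([.45,-.3,.38],OS); robot.sleep(1.5)
print(robot.current_time(),robot.current_ft_force())
for c in('side','top'):
    d=snap(c)
    P=region(d,.55,.75,-.33,-.13,.18,.206); q=P[:,:2]-SEAT; t=q@bs; k=(abs(t)>.016)&(abs(t)<.062)&(abs(q@X)<.03); print(c,'bar x',np.median(q[k]@X).round(4),'along',np.percentile(t[k],[1,99]).round(3),'z',np.percentile(P[k,2],[50,98]).round(3))
    P=region(d,.55,.75,-.33,-.13,.112,.13); print(' rim',rect(P))
    print(' pan',rect(region(d,.33,.54,.03,.18,.012,.026)))
    u0,v0=(190,100) if c=='side' else (230,80)
    im=d['image'][v0:v0+130,u0:u0+130]
    cv2.imwrite(f'pics/end_{c}.png',cv2.cvtColor(cv2.resize(im,None,fx=4,fy=4,interpolation=cv2.INTER_CUBIC),cv2.COLOR_RGB2BGR))
a=cv2.imread('pics/end_side.png');b=cv2.imread('pics/end_top.png'); cv2.imwrite('pics/end.png',cv2.resize(np.hstack([a,b]),(800,400)))
```

```text
67.6417 [ 0.55818215  0.26237021 -0.80979674]
side bar x -0.0044 along [-0.06   0.042] z [0.192 0.198]
 rim (228, array([ 667.9, -222. ]), array([131.3, 117.3]), 13.6)
 pan (609, array([428.9, 105.4]), array([ 90.7, 143.7]), 77.0)
top bar x -0.001 along [-0.057  0.06 ] z [0.197 0.202]
 rim (235, array([ 667.5, -222.1]), array([125.6, 115.7]), 14.4)
 pan (179, array([437.9, 105.5]), array([ 88.8, 129.3]), 76.5)
```

View pics/end.png

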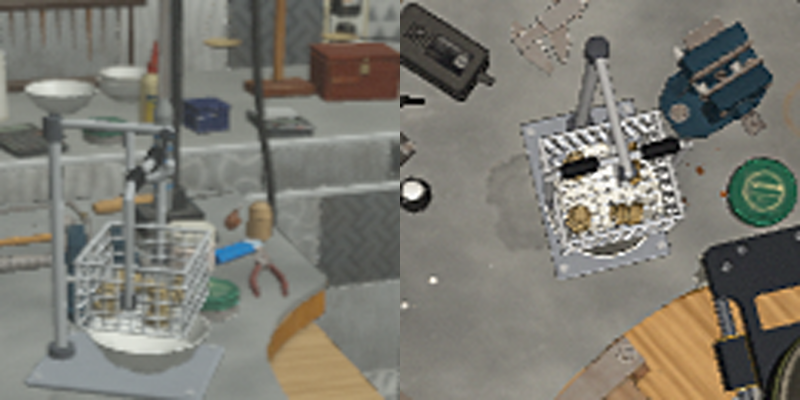

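The bail bar sits in the seat (x within 4 mm, z about 0.195). The basket hangs level over the bowl with brass still inside, and the gripper is well clear. I hand in.

```bash
python3 -c "
from h import *
print(robot.sign_off(),robot.current_time())"
```

```text
the job is handed in; nothing more can be done
the job is handed in; nothing more can be done
```

I handed the job in at about 68 s, with all four fittings in the basket, the basket hanging level in the hook over the bowl and the empty pan flat on the bench; the gate's closing was too small to confirm in the pictures, and no verdict came back.

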